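Offer the sample tray

ROBOT

A 6-joint arm with a two-finger parallel gripper is mounted at the origin on the work surface. World frame = base frame: x ahead of the robot, y to its left, z up, the work surface at z = 0. Lengths are in m, angles in rad, forces in N, time in s.
With the tool pointing down it reaches from about 0.375 to 0.825 m from the base axis. Payload 5.5 kg.
Tool frame: the origin (TCP) lies between the finger pads; the fingertips stand 11 mm ahead of it and the grasp point (between the pads) lies 8 mm behind it; y points along the fingers, x is the direction in which the jaws open and shut, and the axes are right-handed (so a half turn about y gives the same grasp; the last joint's range is limited). The gripper opens to 85 mm and grips with 20 to 120 N. Pads are 22 mm wide; open, the fingers measure 114 mm over their backs; the gripper's body (76 mm by 85 mm) begins 54 mm behind the grasp point. The pads swing forward as they close: fully open they stand 13 mm farther back than shut.
Start: joints at [-1.18, 0.314, -0.047, 1.21, 0, 1.571], TCP at [0.229, -0.555, 0.242] pointing down, gripper open.
Joint ranges: [-2.67, 2.67], [-0.69, 1.73], [-1.03, 1.25], [-2.08, 2.16], [-1.42, 1.45], [-3.14, 3.14]. Speed limits (rad/s): [2.39, 2.39, 3.01, 3.14, 3.14, 3.14].

INTERFACE

Orientations are given as a unit quaternion [x, y, z, w].
In Python, from cell import monitor, imaging, close_job, finder gives the robot as it stands.
- The arm moves only by the shell command python3 -m jog 'ROWS' [OPENING] [FORCE]. ROWS is JSON, a list of rows, each a list of 2 entries, a list of its own where there are three numbers: the shift along the tool's x, y, z in m, then the turn about the tool's y in degrees. A call has 1 to 12 rows; each row shifts and turns the commanded pose from where the row before left it, along the tool's axes as they then stand; what a row does not reach is not made up. A row lasts 1/10 s, in which the tool goes at most 50 mm and 8.59 degrees, less where a joint would pass 70% of its speed; a pose out of reach is approached as far as the arm can. A call is refused whole if a number of a shift passes 0.05 or a number of a turn 8.59, either way. A call with a gripper value outside its range is refused whole. OPENING is the gripper's target within -1 to 1 (shut at 1, half-way at 0, fully open at -1), set as the call begins (- or left out, the last holds). The fingers move at their own pace and stop on an object; FORCE is the grip in N (left out, the last holds). Time passes only in rows, so rows that do not move let the fingers close. It gives the time, the measured TCP pose, the force and the opening at its end, in the units of the state.
- monitor.observe(): the state, without advancing time (a new reading comes with each control period).
- imaging.grab_frame(name): name is "side" or "top"; returns the picture (400x640x3 uint8, red, green, blue); there is no depth.
- imaging.calibration(name): a dict with "K" (3x3 intrinsics, pixels), "cam_to_world" (4x4, takes a point from camera to world coordinates). Camera axes: x right, y down, z forward; pixel columns grow to the right and rows downward; lengths in m; the calibration is good to about 2 mm. A picture is of the moment at which its call begins. calibration takes no time and is no camera call.
- close_job(): hands the job in, once; it reports no verdict.
Trained networks look in the newest picture that a camera, given by its name, has taken for a name from the list of things; names that differ only in an ending like _2 or _b are one class to them, and where a whole thing is asked for, a point or a joint stands for the part that bears it (a point fixed in the world has none). Each returns a list of dicts, best first, with "score" (0 to 1); they miss things now and then, are a little off and sometimes report something else, mostly with a low value. They report only what shows in the picture. A call takes as long as a camera call. They do not tell look-alikes from the thing itself.
- finder.recognise(target, camera): "xy" ([column, row] in pixels, amid what is visible of it).
- finder.outline_of(target, camera): "mask" (400x640 bool, what is visible of it) and "xy" ([column, row] in pixels, amid what is visible of it).
The state is a dict: "clock": time; "joint_pos": joint angles; "joint_velocities": joint speeds; "effort": joint torques, N m; "tcp_pos": TCP position; "orientation": TCP orientation; "wrist_force": force on the tool from outside, world axes, zero at the start; "wrist_torque": the same for the moment, N m; "finger_gap": opening from 0.0 (shut) to 1.0 (fully open).
Only numpy, scipy, OpenCV 4.12 (cv2) and the standard library are available. Lean on these libraries where they do the work, as an engineer would, in place of code of your own. Each camera call takes 0.05 s, during which the arm holds its last target.

TASK

One of the two macadamia nuts in the wooden sample tray has gone bad, the black one with the split shell: take it out and drop it into the slatted reject crate. Then pick the tray up by its handle and carry it over to the visitor's slate, keeping it level so that the loose good nut stays in its well all the way. Finish holding the tray out to the visitor, still and level, lengthwise along the slate and about 10 cm above the middle of it: do not put it down or let go, and leave the other things on the table where they are.

Things in the scene. Friction and masses are not known exactly. Their poses are not given: they have to be found in the camera images.
- tray_handle (a point): middle of the dark handle bar of the loose wooden tray (0.3 kg): a flat board 240 (x) by 110 (y) by 14 mm, balanced under a bridge handle across its middle. The bar is square-edged, 98 mm along the tray's y, 14 mm wide (x), 20 mm high, its middle 70 mm free on both sides and below. This point is above the board's centre, 72 mm above its underside; z up. Tray x starts within 30 degrees of world x
- tray_well0 (a point): where a nut's centre lies when it sits mid-well in the tray's first well, 75 mm from the handle towards the tray's -x end. A well is a round flat-bottomed hollow in the top of the board, 38 mm across, 5 mm deep: its floor is 9 mm, the board's top 14 mm and this point 24 mm above the board's underside
- tray_well1 (a point): the same for the tray's second well, 75 mm towards its +x end
- nut_bad_center (a point): centre of the bad macadamia nut: a hard black ball, 30 mm across, 12 g, with a thin cream split line around it; it lies loose in one of the two wells (either), its top 25 mm above the board's top surface; its axes mean nothing
- nut_good_center (a point): centre of the good macadamia nut: a hard light tan ball, 30 mm across, 12 g, loose in the other well, where it can roll some 8 mm any way; its axes mean nothing
- crate: slatted wooden reject crate, open at the top, fixed to the table: 180 mm (its x) by 140 mm (its y), 70 mm high, walls 6 mm; some old dark nuts lie fixed at its ends, the middle is free. Origin: centre of its underside, z up
- slate: the visitor's slate: a flat black rectangular slab, fixed to the table, 240 mm (its x, its length) by 160 mm (its y), 6 mm thick, nothing on it. Origin: centre of its underside, z up
- tumbler: bystander, loose: red plastic tumbler, 92 mm high, 72 mm across. Origin: on the table under it
- espresso_cup: bystander, loose: white cup with a handle, 60 mm high, 64 mm across. Origin: on the table under it
- funnel: bystander, loose: black funnel standing mouth up, 85 mm high, 120 mm across. Origin: on the table under it
- jar_lid: bystander, loose: round aluminium jar lid lying hollow side up, 80 mm across, 16 mm high. Origin: on the table under it
- spoon: bystander, loose: spoon with a wooden handle and a steel bowl, lying flat, 150 mm long. Origin: on the table under it
- tin: bystander, loose: round tin with a kraft label, 80 mm high, 74 mm across. Origin: on the table under it
There are look-alikes about, which are no part of the job. Leave any turquoise look-alike of the crate alone.

How it is judged:
On the way, in this order (a step that is already met when the one before it is completed fails the run):
1. the bad nut lies in the reject crate, let go (x of nut_bad_center in the frame of crate between -0.088 and 0.088 m and y of nut_bad_center in the frame of crate between -0.068 and 0.068 m and z of nut_bad_center in the frame of crate between 0 and 0.068 m and contact force between the fingers and nut_bad below 0.05 N), for 0.2 s.
2. the tray is lifted clear of the table in the gripper (height (world z) of tray_handle above 0.112 m and contact force between the fingers and tray above 1 N), for 0.2 s.
At the end, for the whole second after the job is handed in: Gripper alone holds the tray, still, tilted under 7 deg: handle within 50 mm of the slate's centre (horizontally), tray's underside 50-170 mm above the slate, its length within 15 deg of the slate's. Good nut in a well (within 18 mm); bad nut inside the crate below its rim, released (all of step 1 and (distance between nut_good_center and tray_well0 below 0.018 m or distance between nut_good_center and tray_well1 below 0.018 m) and horizontal distance between tray_handle and slate below 0.05 m and height (world z) of tray_handle between 0.128 and 0.248 m and angle between tray_handle's own z axis and vertical below 0.12 rad and angle between the x axis of tray_handle and the x axis of slate, either way round below 0.26 rad and contact force between the fingers and tray above 1 N and contact force between tray and slate below 0.05 N and linear speed of tray below 0.03 m/s and angular speed of tray below 0.2 rad/s); the arm keeps its last pose, push and grip.
It fails at once if the good nut leaves the tray's wells (not (distance between nut_good_center and tray_well0 below 0.018 m or distance between nut_good_center and tray_well1 below 0.018 m)).
It fails at once if the tray is tipped more than 20 degrees (angle between tray_handle's own z axis and vertical above 0.35 rad).
It fails at once if another thing on the table is pushed more than 30 mm or knocked over (distance of any of tumbler, espresso_cup, funnel, jar_lid, spoon, tin from where it was at the start of the episode above 0.03 m or angle between any of tumbler, espresso_cup, funnel, jar_lid, spoon, tin's own z axis and vertical above 0.6 rad).
It also fails if it takes over 64 s, if anything falls off the work surface, if the arm or the gripper's body presses on something with over 40 N, if the wrist force passes 120 N, or if a joint passes its speed limit or range.

## Working session

There is one attempt and no reset: what is moved stays moved. The work goes in short steps, Python scripts to look and compute and a shell command to move; the robot and the scene stay as the last step left them, time stands still between calls to the robot, and variables do not carry over. Pictures are saved under pics/ and viewed, and the job is handed in when it is done.

```bash
ls; mkdir -p pics; python3 - <<'E'
from cell import monitor, imaging
import cv2
print(monitor.observe())
for n in("side","top"):
    im=imaging.grab_frame(n); cv2.imwrite(f"pics/{n}0.png",im[:,:,::-1])
    c=imaging.calibration(n); print(n,c)
E
```

```text
pics
{'clock': 0.0, 'joint_pos': array([-1.18001929e+00,  3.14210180e-01, -4.80601608e-02,  1.21018359e+00,
       -3.26041745e-05,  1.57078727e+00]), 'joint_velocities': array([-1.18400974e-03, -1.22240603e-03,  3.79506950e-05,  1.54336037e-03,
       -2.24058951e-03, -1.11880792e-03]), 'effort': array([ 4.26134080e-03, -5.39596581e+01,  3.39744508e+01,  1.91527797e-02,
        3.35106033e-04,  1.08403108e-05]), 'tcp_pos': array([ 0.22832791, -0.5542704 ,  0.24145233]), 'orientation': array([-0.58724509,  0.3939029 , -0.39291613,  0.58787806]), 'wrist_force': array([-0.03271224,  0.56101423,  0.72558867]), 'wrist_torque': array([ 0.02736845,  0.03310368, -0.0133575 ]), 'finger_gap': 0.9984990633218301}
side {'K': array([[454.94811328,   0.        , 317.39402569],
       [  0.        , 454.94811328, 197.82059973],
       [  0.        ,   0.        ,   1.        ]]), 'cam_to_world': array([[ 0.92059054, -0.2870757 ,  0.2647652 , -0.00585671],
       [-0.39025605, -0.65089421,  0.65118119, -1.12658299],
       [-0.01460416, -0.70279746, -0.71124008,  1.31894914],
       [ 0.        ,  0.        ,  0.        ,  1.        ]])}
top {'K': array([[362.82679379,   0.        , 320.8205881 ],
       [  0.        , 362.82679379, 208.27725594],
       [  0.        ,   0.        ,   1.        ]]), 'cam_to_world': array([[ 0.00276742, -0.9977793 ,  0.06654928,  0.38412157],
       [-0.99991678, -0.00359962, -0.01238832,  0.01056917],
       [ 0.01260036, -0.06650945, -0.99770623,  1.17674352],
       [ 0.        ,  0.        ,  0.        ,  1.        ]])}
```

View pics/top0.png

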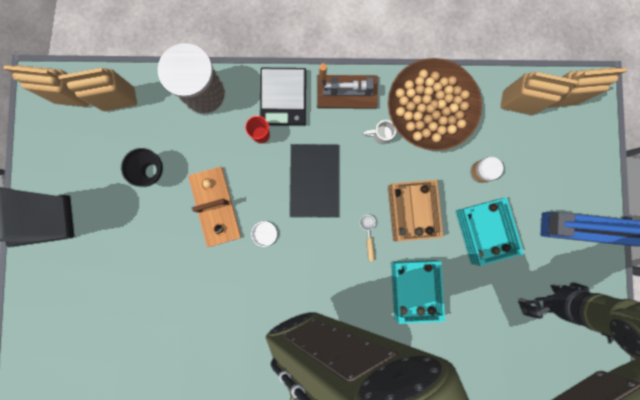

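View pics/side0.png

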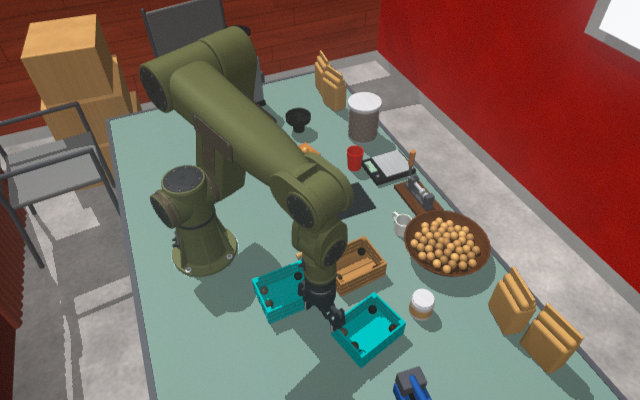

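```bash
cat > h.py <<'E'
import numpy as np, cv2
from cell import monitor, imaging, finder
from scipy.spatial.transform import Rotation as R
def proj(n,P):
    c=imaging.calibration(n);T=np.linalg.inv(c["cam_to_world"]);p=T[:3,:3]@np.asarray(P,float)+T[:3,3];q=c["K"]@p;return q[:2]/q[2]
def ray(n,px,z):
    c=imaging.calibration(n);M=c["cam_to_world"];d=M[:3,:3]@np.linalg.inv(c["K"])@np.array([px[0],px[1],1.]);o=M[:3,3]
    return o+d*(z-o[2])/d[2]
def st():
    s=monitor.observe();r=R.from_quat(s["orientation"]).as_matrix()
    print("t",round(float(s["clock"]),2),"tcp",s["tcp_pos"].round(4),"q",s["joint_pos"].round(3),"gap",round(float(s["finger_gap"]),3),"F",s["wrist_force"].round(2),"T",s["wrist_torque"].round(2))
    print("R",r.round(3).tolist());return s,r
E
python3 - <<'E'
from h import *
im=cv2.imread("pics/top0.png")
a=cv2.resize(im[145:260,170:285],(575,575),interpolation=cv2.INTER_CUBIC);cv2.imwrite("pics/trayc.png",a)
a=cv2.resize(im[165:335,345:535],(760,680)[:2],interpolation=cv2.INTER_CUBIC);a=cv2.resize(a,(665,595));cv2.imwrite("pics/cratec.png",a)
for t in ["tray_handle","nut_bad_center","nut_good_center","tray_well0","tray_well1","crate","slate","jar_lid","tumbler"]:
  for n in ["top"]:
    for d in finder.recognise(t,n)[:3]: print(t,n,round(d["score"],2),np.round(d["xy"],1))
st()
E
```

```text
tray_handle top 0.77 [215.  207.4]
tray_handle top 0.5 [255.9 130.4]
nut_good_center top 0.48 [212.6 205.9]
tray_well0 top 0.89 [216.6 205.6]
tray_well0 top 0.55 [486.7 169.5]
tray_well1 top 0.89 [216.6 205.6]
tray_well1 top 0.55 [486.7 169.5]
crate top 0.85 [490.2 231.8]
crate top 0.77 [414.7 292.7]
crate top 0.72 [413.1 210.9]
slate top 0.64 [312.9 178.4]
slate top 0.54 [256.3 129. ]
jar_lid top 0.81 [262.7 234.6]
tumbler top 0.98 [259.  129.8]
t 0.55 tcp [ 0.2286 -0.5548  0.2423] q [-1.18   0.314 -0.047  1.21   0.     1.571] gap 1.0 F [ 0.18 -0.69  0.33] T [-0.    0.01 -0.02]
R [[0.381, 0.0, 0.925], [-0.925, 0.0, 0.381], [-0.0, -1.0, 0.0]]
```

View pics/trayc.png

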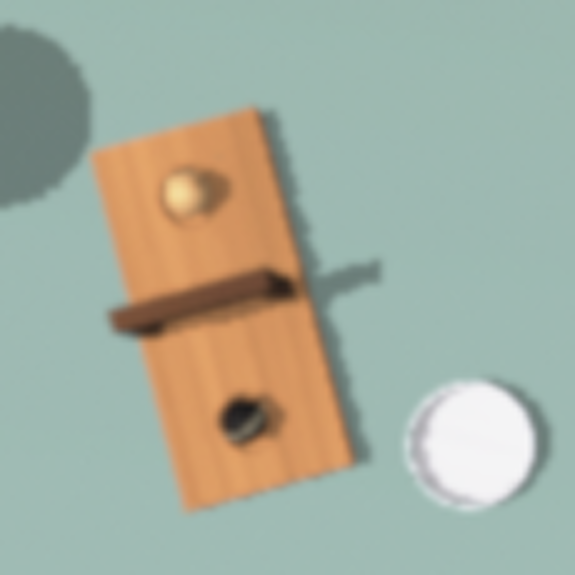

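View pics/cratec.png

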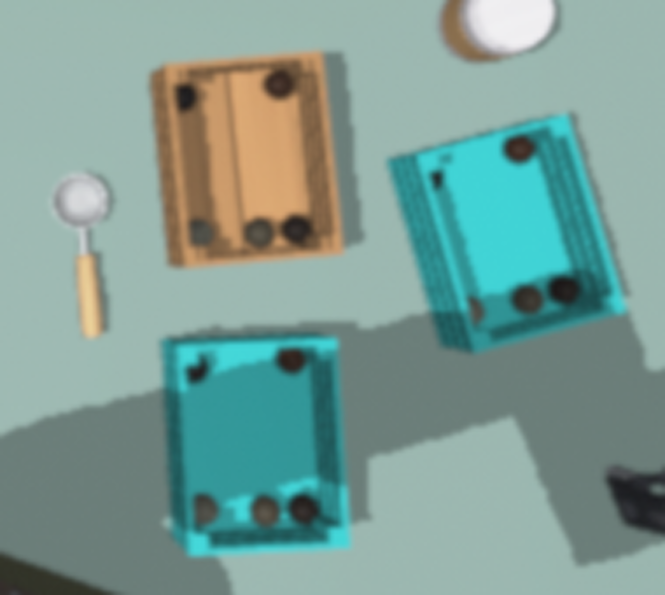

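Candidates: the wooden crate at (415,210) fits ("wooden"). The turquoise ones at (418,291) and (490,231) are the look-alikes to leave alone. The enlarged crop confirms this. The bad nut is black with a cream line at about (218.6,229), and the good nut is tan at about (207.6,183.4).

```bash
python3 - <<'E'
from h import *
f=lambda u,v:(170+(u+.5)/5-.5,145+(v+.5)/5-.5)
cs=[ray("top",f(*p),.014) for p in [(92,153),(258,107),(357,463),(188,512)]]
print(np.round(cs,4)); c=np.mean(cs,0); print("centre",c.round(4))
L=(cs[0]+cs[1]-cs[2]-cs[3])/2; print("len",np.linalg.norm(L[:2]),"W",np.linalg.norm((cs[0]-cs[1]+cs[3]-cs[2])/2),"yaw",np.degrees(np.arctan2(L[1],L[0])))
u=L/np.linalg.norm(L)
print("good",ray("top",f(188,192),.024).round(4),"well1",(c+.075*u).round(4)); print("bad",ray("top",f(243,420),.024).round(4),"well0",(c-.075*u).round(4))
h=[ray("top",f(*p),.082) for p in [(110,318),(272,272)]];print("handle ends",np.round(h,4))
print("handle proj",(np.array(proj("top",[*c[:2],.072]))-[170,145])*5)
im=cv2.imread("pics/top0.png")
cs=cv2.resize(im[135:225,280:350],(560,720)[:2],interpolation=cv2.INTER_CUBIC)
m=(im.max(2)<70).astype(np.uint8);m[:135]=0;m[225:]=0;m[:,:280]=0;m[:,350:]=0
cn=max(cv2.findContours(m,0,1)[0],key=cv2.contourArea);b=cv2.boxPoints(cv2.minAreaRect(cn));print("slate px",b)
S=np.array([ray("top",p,.006) for p in b]);print(S.round(4),S.mean(0), [np.linalg.norm(S[i]-S[i-1]).round(3) for i in range(4)],[np.degrees(np.arctan2(*(S[i]-S[i-1])[[1,0]])).round(1) for i in range(4)])
g=lambda u,v:(345+u/3.5,165+v/3.5)
C=np.array([ray("top",g(*p),.07) for p in [(152,70),(325,52),(343,252),(170,266)]]);print("crate",C.round(4),C.mean(0).round(4),[np.linalg.norm(C[i]-C[i-1]).round(3) for i in range(4)])
for t,px,z in [("lid",(264,234),.016),("tumbler",(258,129),.09),("funnel",(142,167),.085),("spoon",(370,237),.01),("cup",(386,131),.06),("tin",(489,169),.08)]: print(t,ray("top",px,z).round(3))
E
```

```text
[[0.5668 0.4237 0.014 ]
 [0.5972 0.3179 0.014 ]
 [0.3684 0.2502 0.014 ]
 [0.3371 0.3568 0.014 ]]
centre [0.4674 0.3372 0.014 ]
len 0.23892053074774905 W 0.11057529014022001 yaw 16.361559090098176
good [0.5404 0.3586 0.024 ] well1 [0.5393 0.3583 0.014 ]
bad [0.3955 0.3205 0.024 ] well0 [0.3954 0.316  0.014 ]
handle ends [[0.456  0.386  0.082 ]
 [0.4842 0.2894 0.082 ]]
handle proj [194.84943099 298.70005184]
slate px [[292. 146.]
 [337. 146.]
 [337. 175.]
 [292. 175.]]
[[ 0.6659  0.0908  0.006 ]
 [ 0.6667 -0.0564  0.006 ]
 [ 0.571  -0.0563  0.006 ]
 [ 0.5703  0.09    0.006 ]] [0.61846503 0.01702679 0.006     ] [np.float64(0.096), np.float64(0.147), np.float64(0.096), np.float64(0.146)] [np.float64(0.5), np.float64(-89.7), np.float64(180.0), np.float64(90.3)]
crate [[ 0.5305 -0.2111  0.07  ]
 [ 0.5471 -0.3641  0.07  ]
 [ 0.3714 -0.3766  0.07  ]
 [ 0.3588 -0.2251  0.07  ]] [ 0.452  -0.2942  0.07  ] [np.float64(0.172), np.float64(0.154), np.float64(0.176), np.float64(0.152)]
lid [0.379 0.177 0.016]
tumbler [0.697 0.189 0.09 ]
funnel [0.58  0.537 0.085]
spoon [ 0.37  -0.162  0.01 ]
cup [ 0.702 -0.207  0.06 ]
tin [ 0.58  -0.519  0.08 ]
```

```bash
cat >> h.py <<'E'
def go(target,th0=None,frm=None):
    s,r=st(); p=s["tcp_pos"] if frm is None else np.array(frm); 
    if th0 is not None:
        a=np.radians(th0); r=np.array([[np.cos(a),0,-np.sin(a)],[np.sin(a),0,np.cos(a)],[0,-1,0]])
    print("yaw",np.degrees(np.arctan2(r[1,0],r[0,0])).round(2),"local delta",(r.T@(np.array(target)-p)).round(4))
E
python3 - <<'E'
from h import *
th=-73.6
go([.46,-.2,.242],th); go([.46,.1,.242],th,[.46,-.2,.242]); go([.3955,.3205,.142],th,[.46,.1,.242])
E
python3 -m jog '[[[0,0,0],6]]' -1 40
```

```text
t 0.55 tcp [ 0.2286 -0.5548  0.2423] q [-1.18   0.314 -0.047  1.21   0.     1.571] gap 1.0 F [ 0.18 -0.69  0.33] T [-0.    0.01 -0.02]
R [[0.381, 0.0, 0.925], [-0.925, 0.0, 0.381], [-0.0, -1.0, 0.0]]
yaw -73.6 local delta [-2.750e-01  3.000e-04  3.222e-01]
t 0.55 tcp [ 0.2286 -0.5548  0.2423] q [-1.18   0.314 -0.047  1.21   0.     1.571] gap 1.0 F [ 0.18 -0.69  0.33] T [-0.    0.01 -0.02]
R [[0.381, 0.0, 0.925], [-0.925, 0.0, 0.381], [-0.0, -1.0, 0.0]]
yaw -73.6 local delta [-0.2878  0.      0.0847]
t 0.55 tcp [ 0.2286 -0.5548  0.2423] q [-1.18   0.314 -0.047  1.21   0.     1.571] gap 1.0 F [ 0.18 -0.69  0.33] T [-0.    0.01 -0.02]
R [[0.381, 0.0, 0.925], [-0.925, 0.0, 0.381], [-0.0, -1.0, 0.0]]
yaw -73.6 local delta [-0.2297  0.1     0.0004]
clock: 0.65
tcp_pos: [0.2286, -0.5548, 0.2423]
orientation: [0.566, -0.424, 0.424, -0.566]
wrist_force: [0.5, 1.0, -0.6]
finger_gap: 1.001
```

```bash
python3 -m jog '[[[-0.025,0,0.0293],0],[[-0.025,0,0.0293],0],[[-0.025,0,0.0293],0],[[-0.025,0,0.0293],0],[[-0.025,0,0.0293],0],[[-0.025,0,0.0293],0],[[-0.025,0,0.0293],0],[[-0.025,0,0.0293],0],[[-0.025,0,0.0293],0],[[-0.025,0,0.0293],0],[[-0.025,0,0.0293],0],[[0,0,0],0]]'
python3 - <<'E'
from h import *
go([.46,.1,.242])
E
```

```text
clock: 1.85
tcp_pos: [0.4622, -0.1968, 0.2424]
orientation: [-0.567, 0.422, -0.422, 0.568]
wrist_force: [0.2, -0.9, -0.6]
finger_gap: 1.001
t 1.85 tcp [ 0.4622 -0.1968  0.2424] q [-4.030e-01  1.290e-01 -2.790e-01  1.162e+00  2.000e-03  2.447e+00] gap 1.001 F [ 0.17 -0.9  -0.62] T [-0.01  0.02  0.01]
R [[0.287, 0.001, 0.958], [-0.958, 0.001, 0.287], [-0.001, -1.0, 0.002]]
yaw -73.31 local delta [-0.2849  0.0008  0.0832]
```

```bash
cat >> h.py <<'E'
def rows(p0,p1,th0,turn,n):
    d=(np.array(p1)-np.array(p0))/n; th=th0
    out=[]
    for i in range(n):
        a=np.radians(th); out.append([[round(d[0]*np.cos(a)+d[1]*np.sin(a),4)+0.,round(-d[2],4)+0.,round(-d[0]*np.sin(a)+d[1]*np.cos(a),4)+0.],turn]); th-=turn
    print(str(out).replace(" ",""),"end yaw",th)
E
python3 - <<'E'
from h import *
rows([.4622,-.1968,.242],[.45,.1,.242],-73.31,-8.55,11)
rows([.45,.1,.242],[.3955,.3205,.142],-73.31+8.55*11,-8.566,10)
E
```

```text
[[[np.float64(-0.0262),np.float64(0.0),np.float64(0.0067)],-8.55],[[np.float64(-0.0249),np.float64(0.0),np.float64(0.0105)],-8.55],[[np.float64(-0.023),np.float64(0.0),np.float64(0.0141)],-8.55],[[np.float64(-0.0207),np.float64(0.0),np.float64(0.0174)],-8.55],[[np.float64(-0.0179),np.float64(0.0),np.float64(0.0202)],-8.55],[[np.float64(-0.0147),np.float64(0.0),np.float64(0.0227)],-8.55],[[np.float64(-0.0111),np.float64(0.0),np.float64(0.0246)],-8.55],[[np.float64(-0.0074),np.float64(0.0),np.float64(0.026)],-8.55],[[np.float64(-0.0034),np.float64(0.0),np.float64(0.0268)],-8.55],[[np.float64(0.0006),np.float64(0.0),np.float64(0.027)],-8.55],[[np.float64(0.0046),np.float64(0.0),np.float64(0.0266)],-8.55]] end yaw 20.73999999999999
[[[np.float64(0.0027),np.float64(0.01),np.float64(0.0226)],-8.566],[[np.float64(0.006),np.float64(0.01),np.float64(0.0219)],-8.566],[[np.float64(0.0092),np.float64(0.01),np.float64(0.0208)],-8.566],[[np.float64(0.0122),np.float64(0.01),np.float64(0.0191)],-8.566],[[np.float64(0.0149),np.float64(0.01),np.float64(0.0171)],-8.566],[[np.float64(0.0173),np.float64(0.01),np.float64(0.0147)],-8.566],[[np.float64(0.0193),np.float64(0.01),np.float64(0.012)],-8.566],[[np.float64(0.0209),np.float64(0.01),np.float64(0.0089)],-8.566],[[np.float64(0.022),np.float64(0.01),np.float64(0.0057)],-8.566],[[np.float64(0.0226),np.float64(0.01),np.float64(0.0024)],-8.566]] end yaw 106.40000000000003
```

```bash
python3 -m jog '[[[-0.026,0,0.007],-8.55],[[-0.025,0,0.0105],-8.55],[[-0.023,0,0.014],-8.55],[[-0.021,0,0.0175],-8.55],[[-0.018,0,0.020],-8.55],[[-0.0147,0,0.0227],-8.55],[[-0.011,0,0.0245],-8.55],[[-0.0075,0,0.026],-8.55],[[-0.0035,0,0.027],-8.55],[[0.0005,0,0.027],-8.55],[[0.0045,0,0.0265],-8.55],[[0,0,0],0]]' -0.3
python3 - <<'E'
from h import *
go([.45,.1,.242])
E
python3 -m jog '[[[0.0025,0.01,0.0225],-8.56],[[0.006,0.01,0.022],-8.56],[[0.009,0.01,0.021],-8.56],[[0.012,0.01,0.019],-8.56],[[0.015,0.01,0.017],-8.56],[[0.0175,0.01,0.0147],-8.56],[[0.0193,0.01,0.012],-8.56],[[0.021,0.01,0.009],-8.56],[[0.022,0.01,0.0057],-8.56],[[0.0226,0.01,0.0024],-8.56],[[0,0,0],0]]'
python3 - <<'E'
from h import *
go([.3955,.3205,.142])
im=imaging.grab_frame("top");cv2.imwrite("pics/top1.png",cv2.resize(im[120:270,150:310],(800,750)[:2])[:600,:,::-1])
im=imaging.grab_frame("side");cv2.imwrite("pics/side1.png",im[:,:,::-1])
E
```

```text
clock: 3.05
tcp_pos: [0.4491, 0.0987, 0.2424]
orientation: [-0.695, -0.127, 0.127, 0.696]
wrist_force: [-0.2, 0.3, -0.3]
finger_gap: 0.654
t 3.05 tcp [0.4491 0.0987 0.2424] q [ 2.160e-01  5.000e-02 -3.670e-01  1.153e+00  1.000e-03  1.425e+00] gap 0.654 F [-0.2   0.3  -0.27] T [-0.05 -0.03  0.03]
R [[0.935, 0.0, -0.354], [0.354, 0.001, 0.935], [0.001, -1.0, 0.001]]
yaw 20.73 local delta [0.0013 0.0004 0.0009]
clock: 4.15
tcp_pos: [0.395, 0.3184, 0.1411]
orientation: [-0.425, -0.565, 0.566, 0.425]
wrist_force: [0.3, -0.5, 0.3]
finger_gap: 0.649
t 4.15 tcp [0.395  0.3184 0.1411] q [ 0.678  0.208 -0.425  0.938  0.     0.396] gap 0.649 F [ 0.34 -0.51  0.25] T [-0.02 -0.   -0.03]
R [[-0.278, -0.001, -0.96], [0.96, -0.001, -0.278], [-0.0, -1.0, 0.001]]
yaw 106.17 local delta [ 0.0018 -0.0009 -0.0011]
```

View pics/top1.png

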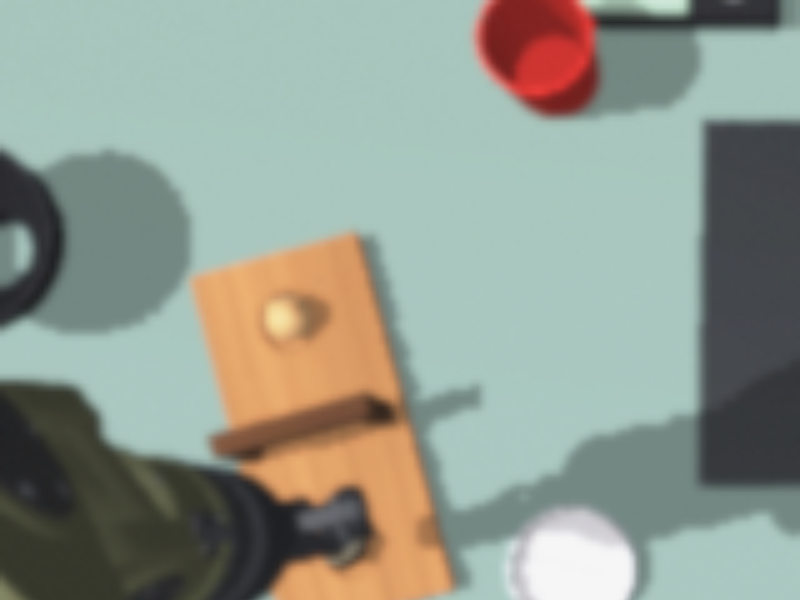

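View pics/side1.png

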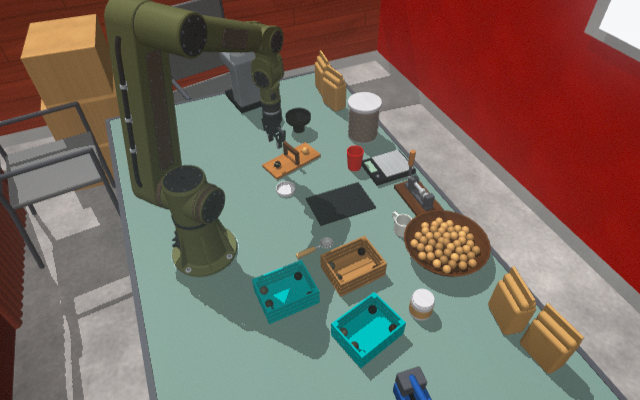

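Top: the tray is unchanged, and the gripper stands just above the bad nut. Side: the tray is now visible, with the bad nut near (278,165) and the crate clear. I'll cross-check the nut in the side view.

```bash
python3 - <<'E'
from h import *
im=cv2.imread("pics/side1.png")
a=cv2.resize(im[115:190,240:340],(800,600),interpolation=cv2.INTER_CUBIC);cv2.imwrite("pics/side1c.png",a)
for P in ([.3955,.3205,.024],[.5404,.3586,.024],[.469,.3375,.072],[.395,.3184,.1411]): print((proj("side",P)-[240,115]+.5)*8-.5)
E
```

```text
[296.80400446 394.36936758]
[519.14386904 283.93356293]
[407.88957549 271.87245537]
[279.53749733 226.14690561]
```

View pics/side1c.png

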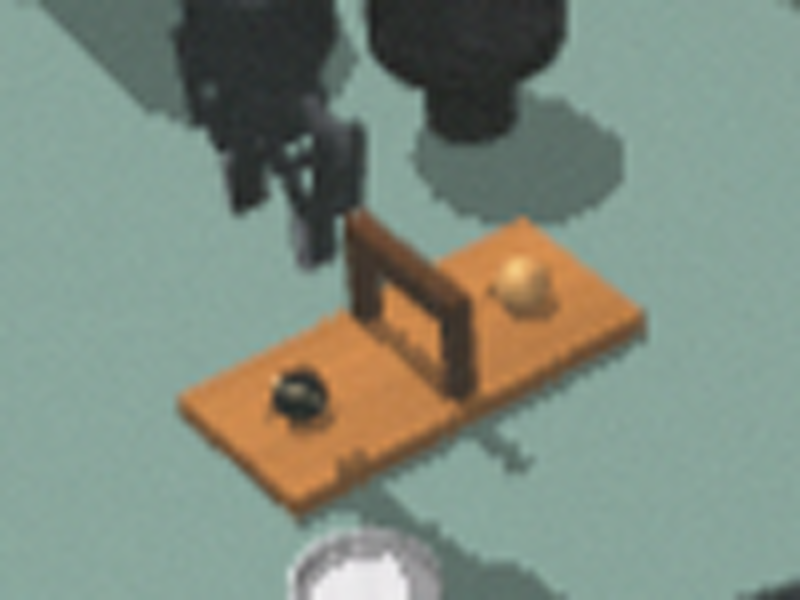

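```bash
python3 -m jog '[[[0.002,0.02,-0.001],0],[[0,0.025,0],0],[[0,0.025,0],0],[[0,0.02,0],0],[[0,0.015,0],0],[[0,0.01,0],0],[[0,0,0],0]]'
python3 - <<'E'
from h import *
go([.3955,.3205,.026])
im=imaging.grab_frame("side");cv2.imwrite("pics/side2c.png",cv2.resize(im[115:190,240:340,::-1],(800,600),interpolation=cv2.INTER_CUBIC))
E
```

```text
clock: 4.95
tcp_pos: [0.3956, 0.3187, 0.0266]
orientation: [-0.426, -0.564, 0.565, 0.426]
wrist_force: [-0.7, -0.2, -0.5]
finger_gap: 0.651
t 4.95 tcp [0.3956 0.3187 0.0266] q [ 0.678  0.339 -0.555  0.679 -0.     0.401] gap 0.651 F [-0.7  -0.22 -0.49] T [-0.09  0.   -0.02]
R [[-0.274, -0.001, -0.962], [0.962, -0.001, -0.274], [-0.001, -1.0, 0.002]]
yaw 105.9 local delta [ 0.0017  0.0006 -0.0004]
```

View pics/side2c.png

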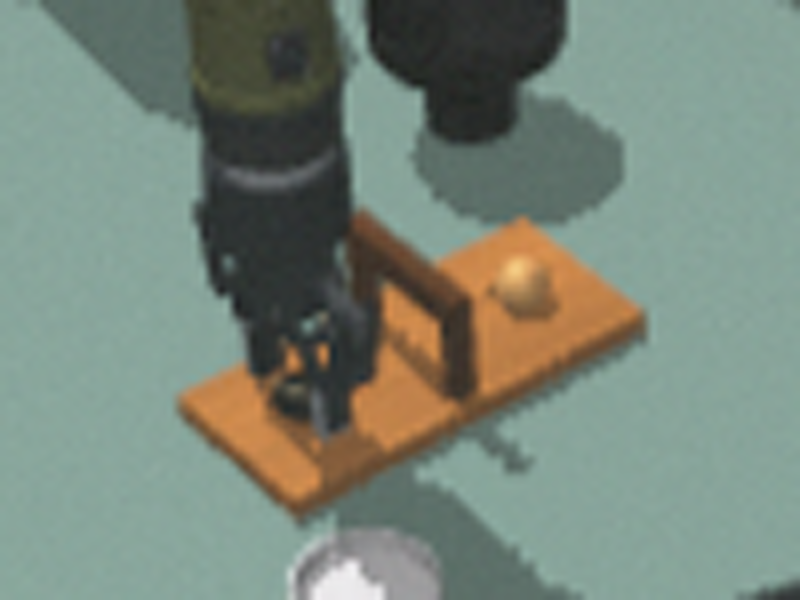

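Fingers straddle the nut. Close.

```bash
python3 -m jog '[[[0,0,0],0],[[0,0,0],0],[[0,0,0],0],[[0,0,0],0],[[0,0,0],0],[[0,0,0],0]]' 1 30
python3 -m jog '[[[0,-0.005,0],0],[[0,-0.01,0],0],[[0,-0.015,0],0],[[0,-0.015,0],0],[[0,0,0],0]]'
python3 - <<'E'
from h import *
st()
im=imaging.grab_frame("side");cv2.imwrite("pics/side3c.png",cv2.resize(im[115:190,240:340,::-1],(800,600),interpolation=cv2.INTER_CUBIC))
E
```

```text
clock: 5.6
tcp_pos: [0.3966, 0.3205, 0.0282]
orientation: [0.426, 0.565, -0.564, -0.425]
wrist_force: [0.3, -1.0, 7.4]
finger_gap: 0.322
clock: 6.1
tcp_pos: [0.397, 0.3214, 0.0746]
orientation: [0.426, 0.566, -0.564, -0.425]
wrist_force: [0.0, 0.3, 0.8]
finger_gap: 0.326
t 6.1 tcp [0.397  0.3214 0.0746] q [ 0.68   0.278 -0.506  0.783  0.     0.4  ] gap 0.326 F [0.   0.3  0.82] T [ 0.07 -0.08 -0.  ]
R [[-0.276, 0.003, -0.961], [0.961, 0.003, -0.276], [0.002, -1.0, -0.003]]
```

View pics/side3c.png

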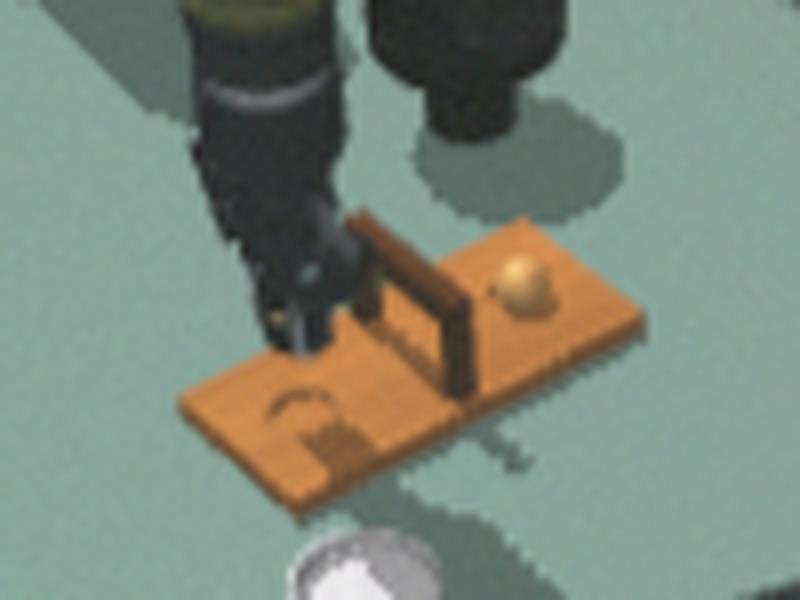

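The nut is held (gap 0.326, about 28 mm), the well is empty and the good nut has not moved. Next I'll check the crate position in both views and plan the carry.

```bash
python3 - <<'E'
from h import *
a=cv2.imread("pics/side1.png");b=cv2.imread("pics/top0.png")
c=np.array([.452,-.294]);yaw=np.radians(4.3)
for n,im in(("side",a),("top",b)):
    for z in (0,.07):
        pts=[]
        for sx,sy in((1,1),(1,-1),(-1,-1),(-1,1)):
            d=np.array([sx*.09*np.cos(yaw)-sy*.07*np.sin(yaw),sx*.09*np.sin(yaw)+sy*.07*np.cos(yaw)])
            pts.append(proj(n,[*(c+d),z]))
        p=np.array(pts); o=np.array([300,220]) if n=="side" else np.array([370,160])
        if z==0: crop=cv2.resize(im[o[1]:o[1]+90,o[0]:o[0]+100],(600,540),interpolation=cv2.INTER_CUBIC)
        cv2.polylines(crop,[((p-o+.5)*6).astype(np.int32)],True,(0,0,255) if z else (255,0,0),1)
    cv2.imwrite(f"pics/cr_{n}.png",crop)
E
cd pics; python3 -c "
import cv2,numpy as np
cv2.imwrite('cr.png',cv2.resize(np.hstack([cv2.imread('cr_side.png'),cv2.imread('cr_top.png')]),(800,360)))"
```

```text
(no output)
```

View pics/cr.png

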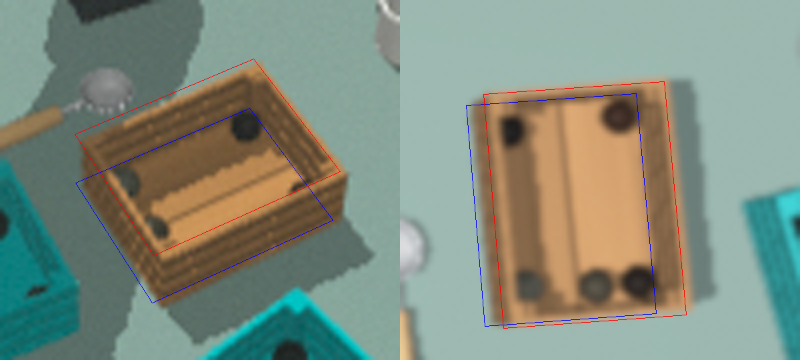

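```bash
python3 - <<'E'
from h import *
rows([.397,.3214,.16],[.45,.02,.2],106,0,8)
rows([.45,.02,.2],[.451,-.298,.2],106,0,8)
E
python3 -m jog '[[[0,-0.03,0],0],[[0,-0.03,0],0],[[0,-0.03,0],0]]'
```

```text
[[[np.float64(-0.038),np.float64(-0.005),np.float64(0.004)],0],[[np.float64(-0.038),np.float64(-0.005),np.float64(0.004)],0],[[np.float64(-0.038),np.float64(-0.005),np.float64(0.004)],0],[[np.float64(-0.038),np.float64(-0.005),np.float64(0.004)],0],[[np.float64(-0.038),np.float64(-0.005),np.float64(0.004)],0],[[np.float64(-0.038),np.float64(-0.005),np.float64(0.004)],0],[[np.float64(-0.038),np.float64(-0.005),np.float64(0.004)],0],[[np.float64(-0.038),np.float64(-0.005),np.float64(0.004)],0]] end yaw 106
[[[np.float64(-0.0382),np.float64(0.0),np.float64(0.0108)],0],[[np.float64(-0.0382),np.float64(0.0),np.float64(0.0108)],0],[[np.float64(-0.0382),np.float64(0.0),np.float64(0.0108)],0],[[np.float64(-0.0382),np.float64(0.0),np.float64(0.0108)],0],[[np.float64(-0.0382),np.float64(0.0),np.float64(0.0108)],0],[[np.float64(-0.0382),np.float64(0.0),np.float64(0.0108)],0],[[np.float64(-0.0382),np.float64(0.0),np.float64(0.0108)],0],[[np.float64(-0.0382),np.float64(0.0),np.float64(0.0108)],0]] end yaw 106
clock: 6.45
tcp_pos: [0.3951, 0.3197, 0.1624]
orientation: [-0.425, -0.564, 0.566, 0.426]
wrist_force: [1.0, 0.1, -0.4]
finger_gap: 0.328
```

```bash
python3 -m jog '[[[-0.02,-0.005,0.002],0],[[-0.038,-0.005,0.004],0],[[-0.038,-0.005,0.004],0],[[-0.038,-0.005,0.004],0],[[-0.038,-0.005,0.004],0],[[-0.038,-0.005,0.004],0],[[-0.038,-0.005,0.004],0],[[-0.038,0,0.004],0],[[-0.02,0,0.002],0]]'
python3 -m jog '[[[-0.038,0,0.011],0],[[-0.038,0,0.011],0],[[-0.038,0,0.011],0],[[-0.038,0,0.011],0],[[-0.038,0,0.011],0],[[-0.038,0,0.011],0],[[-0.038,0,0.011],0],[[-0.025,0,0.007],0],[[-0.01,0,0.003],0],[[0,0,0],0]]'
python3 - <<'E'
from h import *
go([.451,-.298,.055])
im=imaging.grab_frame("side");cv2.imwrite("pics/side4c.png",cv2.resize(im[180:300,270:430,::-1],(800,600),interpolation=cv2.INTER_CUBIC))
E
```

```text
clock: 7.35
tcp_pos: [0.4494, 0.0148, 0.1968]
orientation: [-0.426, -0.564, 0.565, 0.426]
wrist_force: [-0.2, -0.5, -0.8]
finger_gap: 0.322
clock: 8.35
tcp_pos: [0.4486, -0.2967, 0.1964]
orientation: [0.425, 0.565, -0.564, -0.426]
wrist_force: [0.4, 0.0, -0.6]
finger_gap: 0.328
t 8.35 tcp [ 0.4486 -0.2967  0.1964] q [-0.584  0.222 -0.274  1.076  0.    -0.863] gap 0.328 F [ 0.36  0.03 -0.59] T [ 0.02 -0.04  0.02]
R [[-0.275, -0.001, -0.962], [0.962, 0.001, -0.275], [0.001, -1.0, 0.001]]
yaw 105.93 local delta [-0.002   0.1414 -0.002 ]
```

View pics/side4c.png

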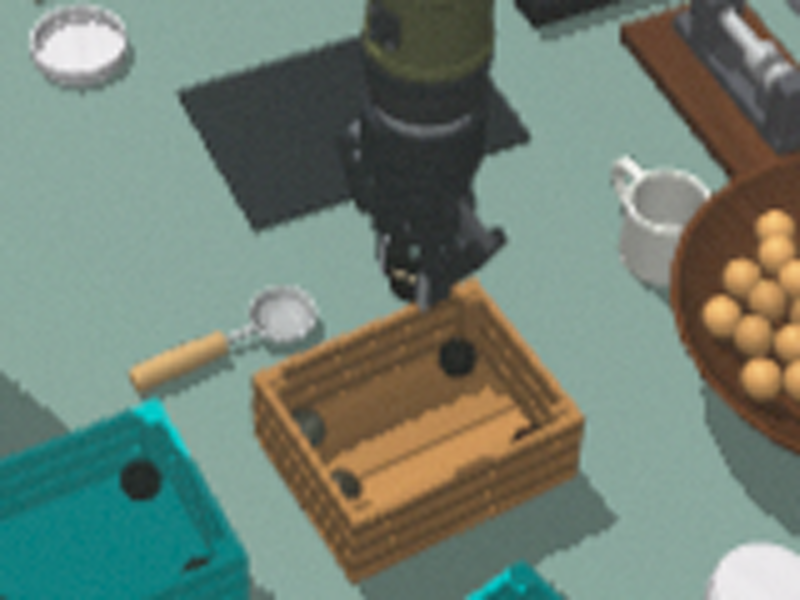

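The black nut with its cream line is still held over the wooden crate. Lower into the middle and release.

```bash
python3 -m jog '[[[-0.002,0.02,-0.002],0],[[0,0.03,0],0],[[0,0.03,0],0],[[0,0.03,0],0],[[0,0.02,0],0],[[0,0.015,0],0],[[0,0,0],0],[[0,0,0],0]]'
python3 -m jog '[[[0,0,0],0],[[0,0,0],0],[[0,0,0],0],[[0,0,0],0],[[0,0,0],0]]' 0.0
python3 -m jog '[[[0,-0.03,0],0],[[0,-0.04,0],0],[[0,-0.04,0],0],[[0,-0.03,0],0],[[0,0,0],0]]'
python3 - <<'E'
from h import *
st()
for n in("top","side"):
    im=imaging.grab_frame(n);o=(180,270) if n=="side" else (140,360)
    cv2.imwrite(f"pics/{n}5c.png",cv2.resize(im[o[0]:o[0]+120,o[1]:o[1]+160,::-1],(800,600),interpolation=cv2.INTER_CUBIC))
E
```

```text
clock: 9.2
tcp_pos: [0.4516, -0.2962, 0.0525]
orientation: [0.425, 0.565, -0.565, -0.425]
wrist_force: [0.3, -0.4, 1.4]
finger_gap: 0.327
clock: 9.7
tcp_pos: [0.4517, -0.2976, 0.0525]
orientation: [0.426, 0.565, -0.565, -0.425]
wrist_force: [0.0, 0.4, 0.2]
finger_gap: 0.5
clock: 10.2
tcp_pos: [0.4541, -0.2992, 0.1971]
orientation: [0.428, 0.565, -0.565, -0.423]
wrist_force: [0.4, 0.2, -0.4]
finger_gap: 0.499
t 10.2 tcp [ 0.4541 -0.2992  0.1971] q [-0.583  0.224 -0.269  1.069  0.    -0.862] gap 0.499 F [ 0.36  0.23 -0.43] T [ 0.02 -0.02 -0.02]
R [[-0.276, 0.007, -0.961], [0.961, -0.004, -0.276], [-0.006, -1.0, -0.005]]
```

View pics/side5c.png

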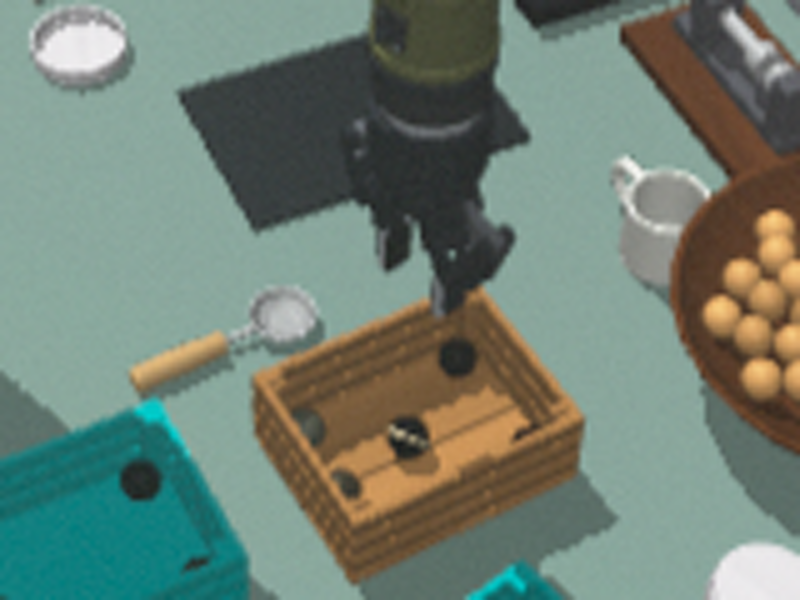

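View pics/top5c.png

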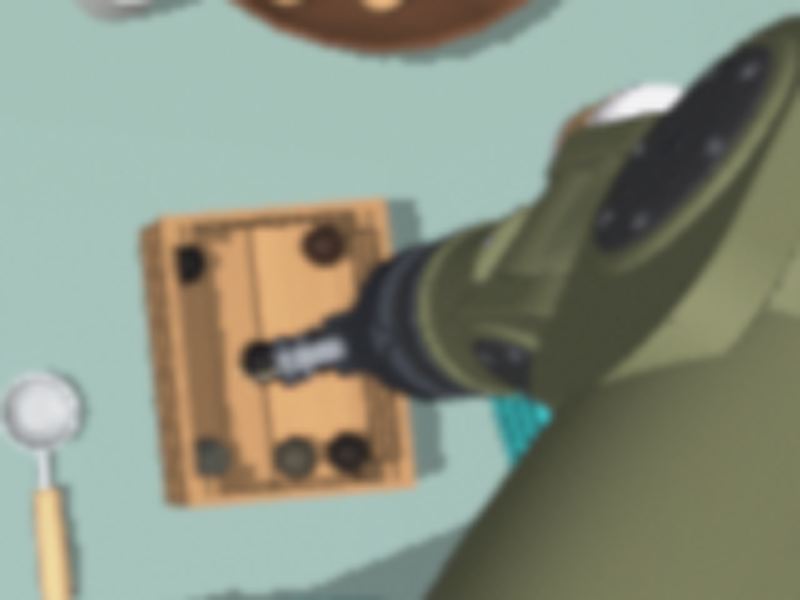

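The bad nut lies mid-crate on the floor, released. Now to the tray handle, turning back 89.6°.

```bash
python3 - <<'E'
from h import *
rows([.454,-.299,.197],[.45,.03,.2],106,8.14,11)
rows([.45,.03,.2],[.469,.3375,.16],16.4,0,9)
E
```

```text
[[[np.float64(0.0289),np.float64(-0.0003),np.float64(-0.0079)],8.14],[[np.float64(0.0297),np.float64(-0.0003),np.float64(-0.0037)],8.14],[[np.float64(0.0299),np.float64(-0.0003),np.float64(0.0005)],8.14],[[np.float64(0.0295),np.float64(-0.0003),np.float64(0.0047)],8.14],[[np.float64(0.0286),np.float64(-0.0003),np.float64(0.0089)],8.14],[[np.float64(0.027),np.float64(-0.0003),np.float64(0.0128)],8.14],[[np.float64(0.0249),np.float64(-0.0003),np.float64(0.0165)],8.14],[[np.float64(0.0223),np.float64(-0.0003),np.float64(0.0199)],8.14],[[np.float64(0.0193),np.float64(-0.0003),np.float64(0.0229)],8.14],[[np.float64(0.0159),np.float64(-0.0003),np.float64(0.0254)],8.14],[[np.float64(0.0121),np.float64(-0.0003),np.float64(0.0273)],8.14]] end yaw 16.459999999999994
[[[np.float64(0.0117),np.float64(0.0044),np.float64(0.0322)],0],[[np.float64(0.0117),np.float64(0.0044),np.float64(0.0322)],0],[[np.float64(0.0117),np.float64(0.0044),np.float64(0.0322)],0],[[np.float64(0.0117),np.float64(0.0044),np.float64(0.0322)],0],[[np.float64(0.0117),np.float64(0.0044),np.float64(0.0322)],0],[[np.float64(0.0117),np.float64(0.0044),np.float64(0.0322)],0],[[np.float64(0.0117),np.float64(0.0044),np.float64(0.0322)],0],[[np.float64(0.0117),np.float64(0.0044),np.float64(0.0322)],0],[[np.float64(0.0117),np.float64(0.0044),np.float64(0.0322)],0]] end yaw 16.4
```

```bash
python3 -m jog '[[[0.029,0,-0.008],8.14],[[0.03,0,-0.004],8.14],[[0.03,0,0.0005],8.14],[[0.0295,0,0.005],8.14],[[0.0285,0,0.009],8.14],[[0.027,0,0.013],8.14],[[0.025,0,0.0165],8.14],[[0.0223,0,0.02],8.14],[[0.0193,0,0.023],8.14],[[0.016,0,0.0254],8.14],[[0.012,0,0.0273],8.14],[[0,0,0],0]]' -0.4
python3 -m jog '[[[0.012,0.004,0.032],0],[[0.012,0.004,0.032],0],[[0.012,0.004,0.032],0],[[0.012,0.004,0.032],0],[[0.012,0.004,0.032],0],[[0.012,0.004,0.032],0],[[0.012,0.004,0.032],0],[[0.0115,0.004,0.032],0],[[0.01,0.004,0.03],0],[[0,0,0],0]]'
python3 - <<'E'
from h import *
go([.469,.3375,.064])
im=imaging.grab_frame("side");cv2.imwrite("pics/side6c.png",cv2.resize(im[115:190,240:340,::-1],(800,600),interpolation=cv2.INTER_CUBIC))
im=imaging.grab_frame("top");cv2.imwrite("pics/top6c.png",cv2.resize(im[145:260,170:285,::-1],(575,575),interpolation=cv2.INTER_CUBIC))
E
```

```text
clock: 11.5
tcp_pos: [0.4456, 0.0348, 0.1906]
orientation: [-0.699, -0.101, 0.103, 0.7]
wrist_force: [-0.1, -0.1, 0.0]
finger_gap: 0.698
clock: 12.5
tcp_pos: [0.4664, 0.3386, 0.154]
orientation: [0.7, 0.102, -0.104, -0.699]
wrist_force: [-0.3, -0.7, 0.0]
finger_gap: 0.699
t 12.5 tcp [0.4664 0.3386 0.154 ] q [ 6.280e-01  3.200e-01 -2.440e-01  1.008e+00  1.000e-03  1.906e+00] gap 0.699 F [-0.32 -0.67  0.01] T [-0.06  0.01 -0.01]
R [[0.957, -0.002, -0.289], [0.289, -0.001, 0.957], [-0.002, -1.0, 0.0]]
yaw 16.77 local delta [ 0.0024  0.09   -0.0018]
```

View pics/side6c.png

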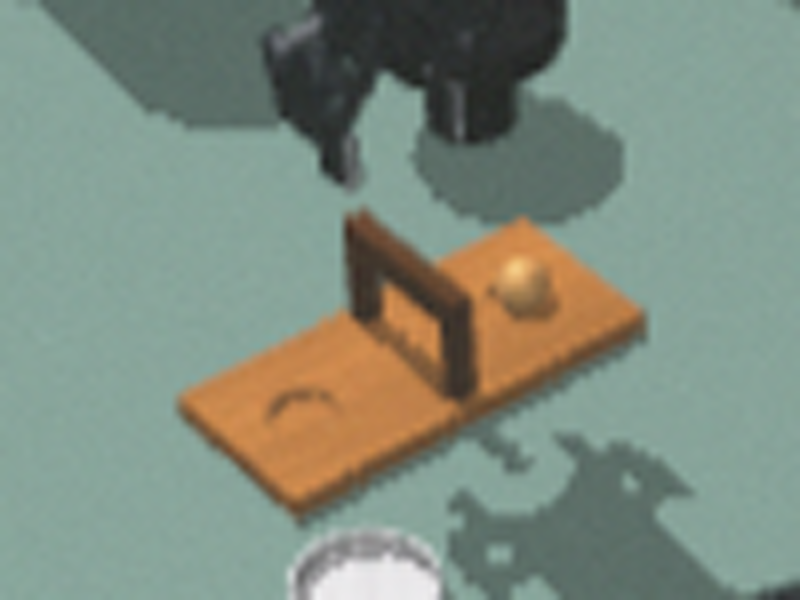

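View pics/top6c.png

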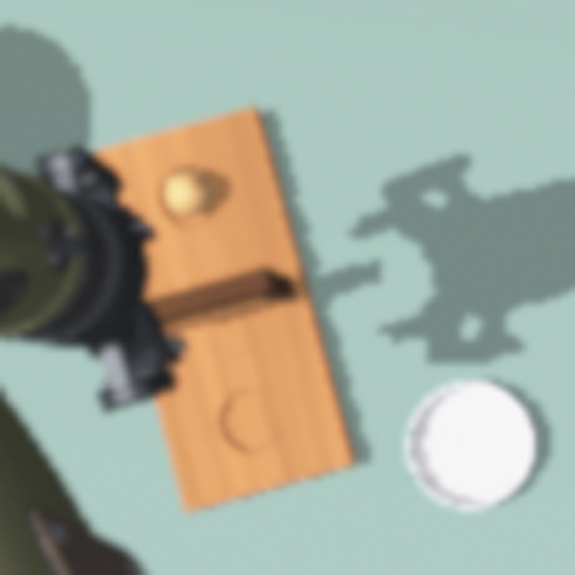

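```bash
python3 -m jog '[[[0.0025,0.015,-0.002],0],[[0,0.02,0],0],[[0,0.02,0],0],[[0,0.02,0],0],[[0,0.01,0],0],[[0,0.005,0],0],[[0,0,0],0]]'
python3 - <<'E'
from h import *
go([.469,.3375,.064])
im=imaging.grab_frame("side");cv2.imwrite("pics/side7c.png",cv2.resize(im[115:190,240:340,::-1],(800,600),interpolation=cv2.INTER_CUBIC))
im=imaging.grab_frame("top");cv2.imwrite("pics/top7c.png",cv2.resize(im[145:260,170:285,::-1],(575,575),interpolation=cv2.INTER_CUBIC))
E
```

```text
clock: 13.3
tcp_pos: [0.4696, 0.3345, 0.066]
orientation: [0.7, 0.101, -0.102, -0.7]
wrist_force: [-0.2, -0.8, 0.1]
finger_gap: 0.698
t 13.3 tcp [0.4696 0.3345 0.066 ] q [ 0.619  0.4   -0.351  0.821 -0.     1.902] gap 0.698 F [-0.22 -0.75  0.09] T [0.03 0.01 0.03]
R [[0.959, -0.001, -0.284], [0.284, -0.001, 0.959], [-0.001, -1.0, -0.0]]
yaw 16.47 local delta [0.0002 0.002  0.0031]
```

View pics/side7c.png

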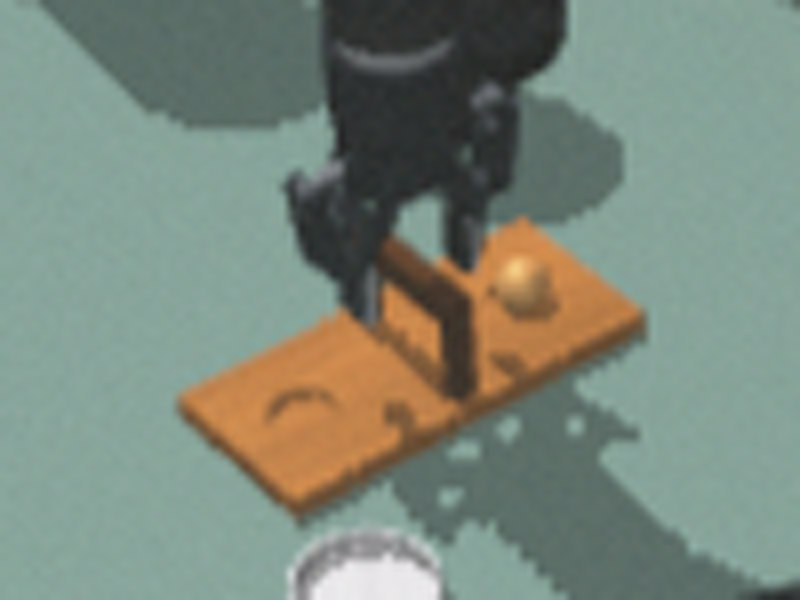

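View pics/top7c.png

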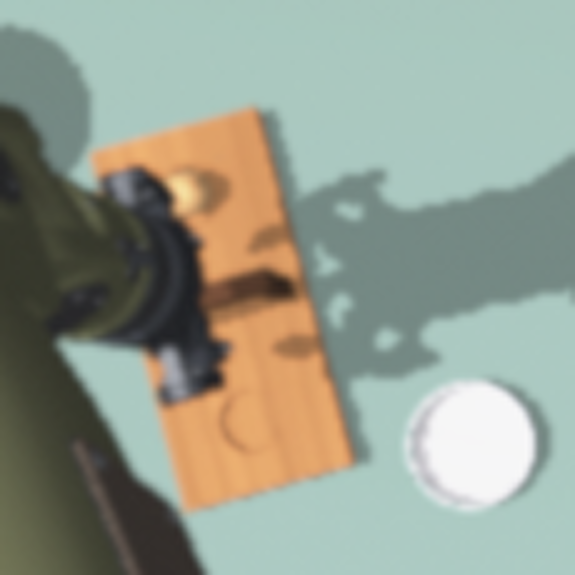

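Fingers straddle the bar. I'll centre by about 3 mm and close.

```bash
python3 -m jog '[[[0,0.002,0.003],0],[[0,0,0],0]]'
python3 -m jog '[[[0,0,0],0],[[0,0,0],0],[[0,0,0],0],[[0,0,0],0],[[0,0,0],0],[[0,0,0],0],[[0,0,0],0],[[0,0,0],0]]' 1 30
python3 -m jog '[[[0,0,0],0],[[0,0,0],0],[[0,0,0],0]]' 1 70
python3 - <<'E'
from h import *
st()
im=imaging.grab_frame("side");cv2.imwrite("pics/side8c.png",cv2.resize(im[115:190,240:340,::-1],(800,600),interpolation=cv2.INTER_CUBIC))
E
```

```text
clock: 13.6
tcp_pos: [0.4692, 0.3389, 0.0648]
orientation: [-0.7, -0.102, 0.101, 0.7]
wrist_force: [-0.6, -0.2, -0.4]
finger_gap: 0.697
clock: 14.4
tcp_pos: [0.469, 0.3383, 0.0645]
orientation: [-0.7, -0.102, 0.101, 0.7]
wrist_force: [-1.6, -0.3, 3.9]
finger_gap: 0.164
clock: 14.7
tcp_pos: [0.4691, 0.3384, 0.0645]
orientation: [-0.7, -0.102, 0.101, 0.7]
wrist_force: [-1.1, -0.2, 5.2]
finger_gap: 0.151
t 14.7 tcp [0.4691 0.3384 0.0645] q [ 0.625  0.403 -0.349  0.818  0.     1.908] gap 0.151 F [-1.09 -0.18  5.21] T [ 0.02  0.33 -0.  ]
R [[0.959, 0.0, -0.284], [0.284, 0.0, 0.959], [0.0, -1.0, 0.0]]
```

View pics/side8c.png

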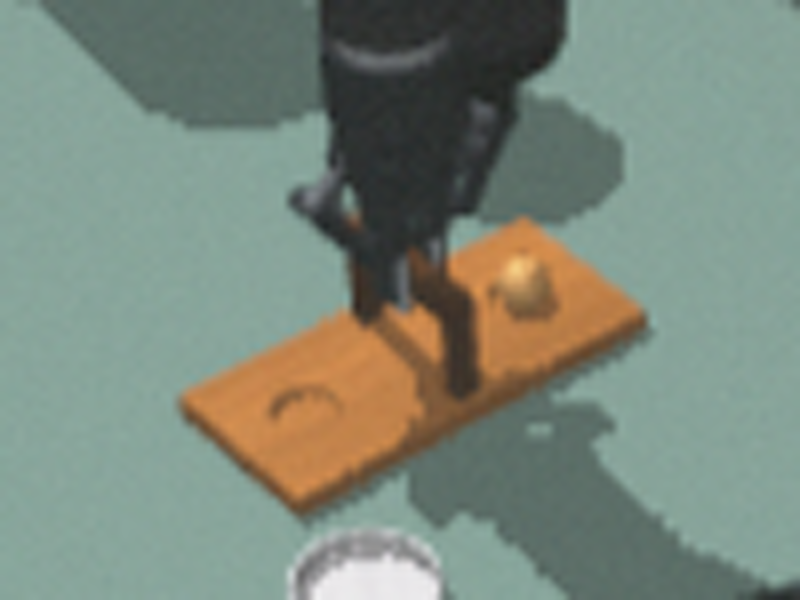

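```bash
python3 -m jog '[[[0,-0.002,0],0],[[0,-0.004,0],0],[[0,-0.006,0],0],[[0,-0.006,0],0],[[0,-0.006,0],0],[[0,-0.004,0],0],[[0,-0.002,0],0],[[0,0,0],0],[[0,0,0],0]]'
python3 - <<'E'
from h import *
st()
im=imaging.grab_frame("side");cv2.imwrite("pics/side9c.png",cv2.resize(im[115:190,240:340,::-1],(800,600),interpolation=cv2.INTER_CUBIC))
E
```

```text
clock: 15.65
tcp_pos: [0.4689, 0.3382, 0.0942]
orientation: [0.7, 0.101, -0.102, -0.7]
wrist_force: [0.3, -0.2, -3.2]
finger_gap: 0.152
t 15.65 tcp [0.4689 0.3382 0.0942] q [ 0.625  0.373 -0.318  0.881 -0.     1.908] gap 0.152 F [ 0.34 -0.15 -3.19] T [-0.01 -0.   -0.06]
R [[0.959, -0.0, -0.284], [0.284, -0.0, 0.959], [-0.0, -1.0, -0.0]]
```

View pics/side9c.png

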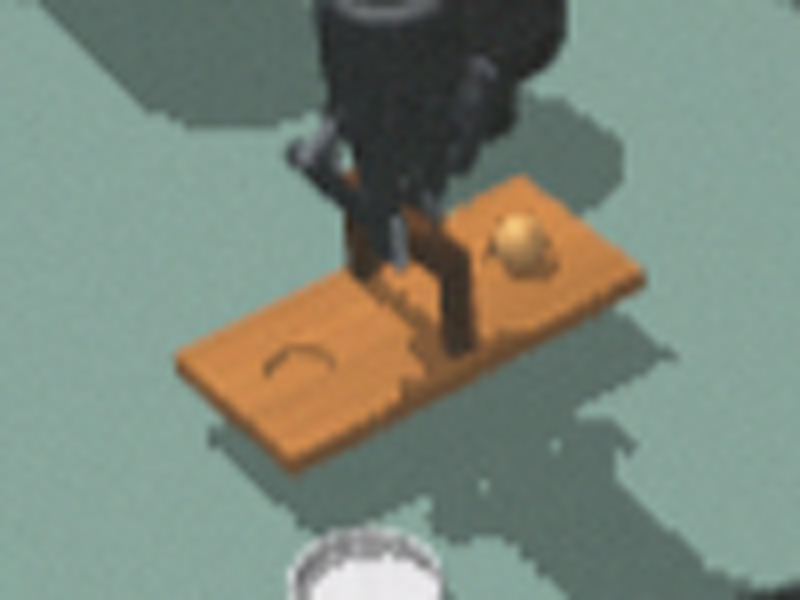

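The tray is up, level, and the nut is in its well. Continue lifting to about 0.17, and measure the slate properly.

```bash
python3 -m jog '[[[0,-0.003,0],0],[[0,-0.006,0],0],[[0,-0.009,0],0],[[0,-0.011,0],0],[[0,-0.012,0],0],[[0,-0.012,0],0],[[0,-0.01,0],0],[[0,-0.007,0],0],[[0,-0.004,0],0],[[0,-0.002,0],0],[[0,0,0],0]]'
python3 - <<'E'
from h import *
im=cv2.imread("pics/top0.png")[130:230,280:350]
m=((im.max(2)<95)&(im.max(2).astype(int)-im.min(2)<25)).astype(np.uint8)
cn=max(cv2.findContours(m,0,1)[0],key=cv2.contourArea);b=cv2.boxPoints(cv2.minAreaRect(cn))+[280,130]
S=np.array([ray("top",p,.006) for p in b]);c=S.mean(0)
print(b.round(1).tolist(),"C",c.round(4),[(np.linalg.norm(S[i]-S[i-1]).round(3),np.degrees(np.arctan2(*(S[i]-S[i-1])[[1,0]])).round(1)) for i in range(4)])
s,r=st(); 
rows(s["tcp_pos"],[c[0],c[1],.17],16.4,0,10)
E
```

```text
clock: 16.8
tcp_pos: [0.4689, 0.3382, 0.1703]
orientation: [0.7, 0.101, -0.102, -0.7]
wrist_force: [-0.7, -0.1, -4.3]
finger_gap: 0.154
[[291.0, 145.0], [338.0, 145.0], [338.0, 216.0], [291.0, 216.0]] C [0.5534 0.0168 0.006 ] [(np.float64(0.232), np.float64(0.5)), (np.float64(0.154), np.float64(-89.7)), (np.float64(0.233), np.float64(180.0)), (np.float64(0.152), np.float64(90.2))]
t 16.8 tcp [0.4689 0.3382 0.1703] q [ 0.625  0.311 -0.218  1.042  0.     1.908] gap 0.154 F [-0.67 -0.13 -4.34] T [0.04 0.   0.01]
R [[0.959, -0.0, -0.284], [0.284, -0.0, 0.959], [-0.0, -1.0, -0.0]]
[[[np.float64(-0.001),np.float64(0.0),np.float64(-0.0332)],0],[[np.float64(-0.001),np.float64(0.0),np.float64(-0.0332)],0],[[np.float64(-0.001),np.float64(0.0),np.float64(-0.0332)],0],[[np.float64(-0.001),np.float64(0.0),np.float64(-0.0332)],0],[[np.float64(-0.001),np.float64(0.0),np.float64(-0.0332)],0],[[np.float64(-0.001),np.float64(0.0),np.float64(-0.0332)],0],[[np.float64(-0.001),np.float64(0.0),np.float64(-0.0332)],0],[[np.float64(-0.001),np.float64(0.0),np.float64(-0.0332)],0],[[np.float64(-0.001),np.float64(0.0),np.float64(-0.0332)],0],[[np.float64(-0.001),np.float64(0.0),np.float64(-0.0332)],0]] end yaw 16.4
```

```bash
python3 -m jog '[[[0,0,-0.003],0],[[0,0,-0.006],0],[[-0.001,0,-0.009],0],[[-0.001,0,-0.012],0],[[-0.001,0,-0.015],0],[[-0.001,0,-0.018],0],[[-0.001,0,-0.018],0],[[-0.001,0,-0.018],0],[[-0.001,0,-0.018],0],[[0,0,-0.018],0],[[0,0,-0.018],0],[[0,0,-0.018],0]]'
python3 -m jog '[[[0,0,-0.018],0],[[0,0,-0.018],0],[[0,0,-0.018],0],[[-0.001,0,-0.018],0],[[-0.001,0,-0.018],0],[[-0.001,0,-0.018],0],[[0,0,-0.017],0],[[0,0,-0.014],0],[[0,0,-0.011],0],[[0,0,-0.007],0],[[0,0,-0.004],0],[[0,0,0],0]]'
python3 - <<'E'
from h import *
go([.554,.017,.17])
for n in("side","top"):
    im=imaging.grab_frame(n);cv2.imwrite(f"pics/{n}10.png",im[:,:,::-1])
E
```

```text
clock: 18.0
tcp_pos: [0.511, 0.1703, 0.1704]
orientation: [0.7, 0.101, -0.101, -0.7]
wrist_force: [0.8, 0.7, -3.3]
finger_gap: 0.152
clock: 19.2
tcp_pos: [0.5537, 0.0169, 0.1702]
orientation: [-0.7, -0.101, 0.101, 0.7]
wrist_force: [0.7, 1.0, -3.2]
finger_gap: 0.153
t 19.2 tcp [0.5537 0.0169 0.1702] q [ 0.03   0.267 -0.277  1.026  0.     1.314] gap 0.153 F [ 0.67  0.96 -3.23] T [ 0.06  0.03 -0.05]
R [[0.959, -0.0, -0.284], [0.284, 0.0, 0.959], [-0.0, -1.0, 0.0]]
yaw 16.48 local delta [0.0003 0.0002 0.    ]
```

View pics/side10.png

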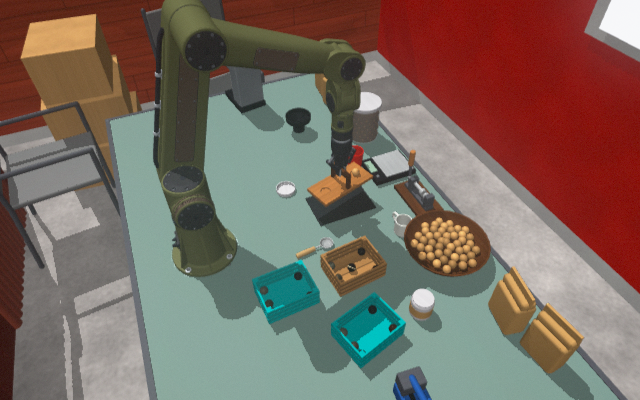

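View pics/top10.png

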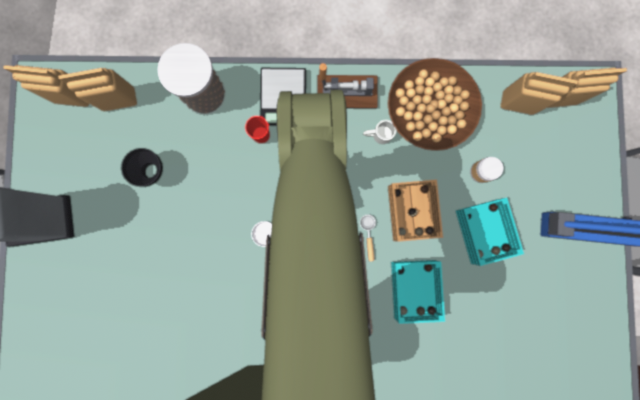

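The tray is above the slate at the right height, the tan nut is at (355,173) in its well, and the bad nut is mid-crate at (412,211). Next, turn 16.4° slowly to line up with the slate.

```bash
python3 -m jog '[[[0,0,0],0.5],[[0,0,0],1],[[0,0,0],1.5],[[0,0,0],2],[[0,0,0],2.2],[[0,0,0],2.2],[[0,0,0],2.2],[[0,0,0],2],[[0,0,0],1.5],[[0,0,0],0.9],[[0,0,0],0.4],[[0,0,0],0]]'
python3 -m jog '[[[0,0,0],0],[[0,0,0],0],[[0,0,0],0],[[0,0,0],0],[[0,0,0],0],[[0,0,0],0],[[0,0,0],0],[[0,0,0],0],[[0,0,0],0],[[0,0,0],0]]'
python3 - <<'E'
from h import *
go([.554,.017,.17])
im=imaging.grab_frame("side")
im=im[:,:,::-1].copy();o=np.array([290,140])
a=cv2.resize(im[140:230,290:410],(800,600),interpolation=cv2.INTER_CUBIC);k=800/120
for z0,L,W,col in((.106+.014-.0,.12,.055,(0,0,255)),(.006,.12,.08,(255,0,0))):
    p=np.array([proj("side",[.554+sx*L,.017+sy*W,z0]) for sx,sy in((1,1),(1,-1),(-1,-1),(-1,1))])
    cv2.polylines(a,[((p-o+.5)*k).astype(np.int32)],True,col,1)
cv2.imwrite("pics/side11c.png",a)
E
```

```text
clock: 20.5
tcp_pos: [0.5536, 0.0171, 0.1703]
orientation: [-0.707, -0.001, 0.001, 0.707]
wrist_force: [-0.3, -0.3, -3.4]
finger_gap: 0.148
clock: 21.5
tcp_pos: [0.5537, 0.0171, 0.1703]
orientation: [0.707, 0.001, -0.001, -0.707]
wrist_force: [-0.1, -0.4, -2.8]
finger_gap: 0.155
t 21.5 tcp [0.5537 0.0171 0.1703] q [ 0.031  0.267 -0.278  1.026 -0.     1.6  ] gap 0.155 F [-0.14 -0.44 -2.82] T [-0.07  0.03  0.06]
R [[1.0, 0.0, -0.002], [0.002, -0.0, 1.0], [0.0, -1.0, -0.0]]
yaw 0.1 local delta [ 0.0003  0.0003 -0.0001]
```

View pics/side11c.png

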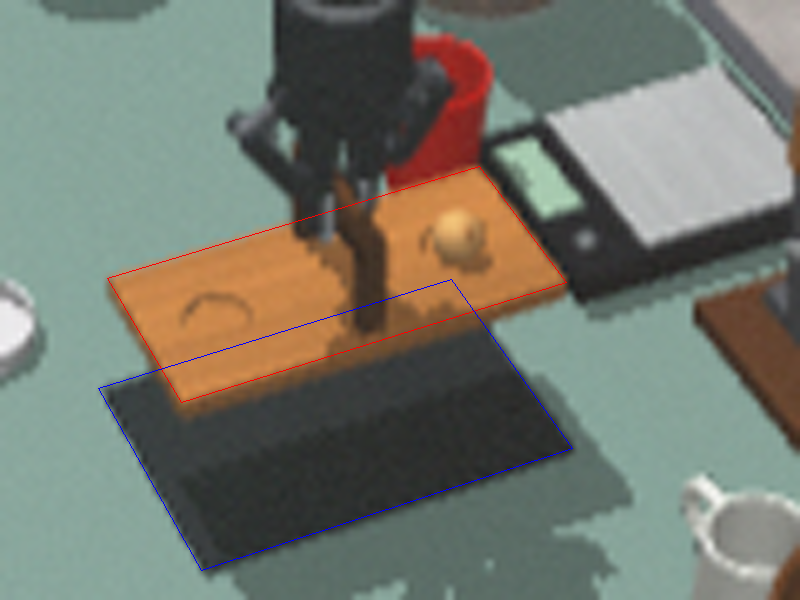

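The predicted level tray (red) and the slate (blue) overlay the image to within a pixel. The nut is in its well and the arm is still, so I'm handing in.

```bash
python3 -c "
from cell import close_job
print(close_job())"
```

```text
the job is handed in; nothing more can be done
None
```

The job is done and handed in at about 21.6 s of the 64 s. The hand-in gives no verdict, so what follows is from my own checks.

- **Bad nut:** I lifted it out of the tray's near well and released it in the wooden crate. Pictures before and after the carry showed it mid-crate on the floor. I left both turquoise look-alikes alone.
- **Tray:** I gripped it by its handle at 70 N, lifted it level, carried it over and turned it 16.4° in line with the slate. The gripper (TCP) finished at (0.554, 0.017, 0.170), which puts the tray's underside about 10 cm above the slate. A level tray and the slate, drawn from my estimates, matched the final side picture to about a pixel.
- **Good nut:** it was still in its well in the last picture.
- **Other objects:** nothing touched them as far as I could tell, and they look unmoved in the last pictures. I judged that by eye and did not measure it.

Two readings were slightly off:
- **Slate outline:** it measured 232 x 153 mm instead of 240 x 160 mm, and the side view then confirmed its centre.
- **Fingertips:** they touched the tray lightly, at about 7 N, while closing on the bad nut, and the tray did not move.

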